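# Index the gauging turntable and hold the checked sprocket up level

### The job

The small hubbed sprocket on the turntable has been gauged: turn the turntable (its upright post serves as the handle) anticlockwise seen from above by exactly one click, so that the sprocket comes out from under the dial gauge and the turntable rests in its next detent. Then lift the sprocket (the hub is the place to grip) off its spindle and hold it level and still in the gripper, about 12 cm above the turntable, over the spindle it came from; finish while holding it, without putting it down or letting go. Leave the turntable in that detent, leave the spacer ring on its spindle, and do not disturb the other things on the shelf.

Things in the scene. Friction and masses are not known exactly. Their poses are not given: they have to be found in the camera images.
- platter (a joint): Angle of the turntable's round aluminium platter (260 mm across, 12 mm thick, top face 50 mm above the shelf), rad, growing anticlockwise seen from above. Detents at 0 (start), 1.257 (the next click, 72 deg on) and 2.513 (one too far). Turning out of a detent takes up to about 0.27 N m (about 3 N at the post); half way it tips over and is drawn into the next detent.
- platter_axis (a point): The platter's turning axis (vertical), at the height of the platter's top face, in the middle of the square grey base plate (360 x 360 x 12 mm, fixed to the shelf). At the start the sprocket's spindle and the turning post lie 95 mm and 100 mm from it.
- index_post (a point): The turning post: an upright dark steel round post fixed on the platter, 18 mm in diameter, 50 mm tall, its centre 100 mm from the platter's axis. This point is its centre, 25 mm above the platter's top face. It turns with the platter; 126 deg anticlockwise from the sprocket's spindle.
- spindle (a point): Foot of the sprocket's spindle on the platter's top face: a steel pin 18 mm in diameter, 14 mm tall, 95 mm from the platter's axis. It turns with the platter. At the start it stands under the dial gauge; one click brings it into the open.
- sprocket_center (a point): Centre of the loose steel sprocket with freewheel hub (about 0.34 kg, 60 mm tall), on the hub's axis, 30 mm above its underside; z is the hub's axis. Bottom: toothed disc 90 mm over the teeth, 6 mm thick. Above it a plain round hub 38 mm in diameter up to 60 mm, solid from 18 mm upwards. The underside's bore (22 mm wide, 18 mm deep) sits over the spindle, the disc lying on the platter.
- sprocket: The same sprocket; its origin is the centre of its underside.
- gauge_tip (a point): Tip of the fixed dial gauge, 12 mm above the hub of the sprocket at the start, and too low to lift the sprocket off there. The gauge (dial 48 mm across, top 202 mm above the shelf) hangs on a level arm at 178 mm from a 195 mm tall post, 16 mm in diameter, outside the platter, 68 mm farther from the platter's axis than the tip and in line with it. One click brings the sprocket about 112 mm away from this point.
- spacer_center (a point): Centre (10 mm up) of a loose plain steel spacer ring, 36 mm across, 20 mm tall, on another spindle of the platter (72 deg clockwise from the sprocket). It rides along with the platter and must stay on its spindle.
- spacer_seat (a point): Point on the platter where the spacer's centre lies when it sits on its spindle (10 mm above the platter's top face); turns with the platter.
- bowl: Bystander: white ceramic bowl of nuts, 124 mm across, 45 mm tall; origin at the centre of its underside.
- plug_box: Bystander: spark plug box, 50 x 110 x 35 mm; origin at the centre of its underside.
- valve_tool: Bystander: silver valve stem tool about 116 mm long, 16 mm high, lying along its x on the base plate's far right corner; origin under its middle.
- spanner: Bystander: spanner lying along its x; origin on its underside.
- chain_wheel: Bystander: large flat sprocket without hub, 150 mm across, 7 mm thick; origin at the centre of its underside.
- grease_can: Bystander: metal can, 60 mm across, 70 mm tall; origin at the centre of its underside.
- turntable: The whole fixture: fixed base plate with gauge stand, carrying the platter; origin under the platter's axis on the shelf. At yaw 0 the sprocket starts at 108 deg and the turning post at 234 deg anticlockwise from its x; one click brings the sprocket to 180 deg, the side nearest the robot. A dark detent housing (32 x 70 mm, top 78 mm above the shelf) stands outside the platter, 160 mm from the axis along +x.

How it is judged (in metres and radians):
On the way, in this order (a step that is already met when the one before it is completed fails the run):
1. the platter rests one click on, with the sprocket still seated on its spindle (value of joint platter between 1.167 and 1.347 rad and horizontal distance between sprocket_center and spindle below 0.006 m and z of sprocket_center in the frame of spindle below 0.035 m), for 0.3 s.
2. the sprocket is lifted off the spindle while the platter stays in the detent (value of joint platter between 1.167 and 1.347 rad and z of sprocket_center in the frame of spindle above 0.06 m), for 0.1 s.
At the end, for the whole second after the job is handed in: Gripper holds the sprocket still (<20 mm/s, <0.15 rad/s), level within 0.1 rad, underside 80-200 mm above the platter, within 40 mm sideways of its spindle, touching nothing of the fixture; platter within 0.09 rad of its first detent (1.257 rad); spacer within 10 mm of its seat (value of joint platter between 1.167 and 1.347 rad and z of sprocket_center in the frame of spindle between 0.11 and 0.23 m and horizontal distance between sprocket_center and spindle below 0.04 m and angle between sprocket_center's own z axis and vertical below 0.1 rad and linear speed of sprocket below 0.02 m/s and angular speed of sprocket below 0.15 rad/s and contact force between sprocket and the fingers above 2 N and contact force between sprocket and turntable below 0.05 N and distance between spacer_center and spacer_seat below 0.01 m); the arm keeps its last pose, push and grip.
It fails at once if the platter is turned past the next position (value of joint platter above 1.9 rad).
It fails at once if the sprocket is tipped over 0.35 rad (angle between sprocket_center's own z axis and vertical above 0.35 rad).
It fails at once if the spacer is knocked off its spindle (distance between spacer_center and spacer_seat above 0.03 m).
It fails at once if a bystander on the shelf is displaced by over 30 mm (distance of any of bowl, plug_box, valve_tool, spanner, chain_wheel, grease_can from where it was at the start of the episode above 0.03 m).
It also fails if it takes over 53 s, if anything falls off the work surface, if the arm or the gripper's body presses on something with over 40 N, if the wrist force passes 120 N, or if a joint passes its speed limit or range.

### The arm

A 6-joint arm with a two-finger parallel gripper is mounted at the origin on the work surface. World frame = base frame: x ahead of the robot, y to its left, z up, the work surface at z = 0. Lengths are in mm, angles in rad, forces in N, time in s.
With the tool pointing down it reaches from about 300 to 775 mm from the base axis. Payload 14.6 kg.
Tool frame: the origin (TCP) lies on the centre line of the jaws, within the pads' length; the fingertips stand ahead of it and the grasp point (between the pads) is the TCP (manip.tip_reach is the z of the fingertips in the tool frame, in mm); z points along the fingers, y is the direction in which the jaws open and shut (so a half turn about z gives the same grasp; the last joint's range is limited). The gripper opens to 94 mm and grips with 3 to 60 N. Pads are 16 mm wide; open, the fingers measure 119 mm over their backs; the gripper's body (75 mm by 177 mm) begins 78 mm behind the grasp point.
Start: joints at [1.171, 0.3, 1.521, -0, 1.321, -0.067], TCP at [179.677, 519.813, 224.446] pointing down, gripper open.
Joint ranges: [-3.03, 3.03], [-0.79, 2.21], [0.23, 2.52], [-1.04, 4.18], [0, 3.07], [-2.55, 2.55]. Speed limits (rad/s): [2.22, 2.22, 2.57, 3.14, 3.14, 3.14].

### API

Orientations are given as [roll, pitch, yaw] about the fixed x, y, z axes, in that order (R = Rz(yaw) Ry(pitch) Rx(roll)).
In Python, from cell import manip, camera, search_frame, masks_of, tip_of gives the robot as it stands.
- The arm moves only by the tool send_rows, never from a script. Its argument "plan" is a list of rows, each an object with "travel": the shift along the tool's x, y, z in mm, a list of three; "delta_rot": the turn, a rotation vector about the tool's x, y, z in degrees, a list of three; "fingers": the gripper's target within -1 to 1 (shut at 1, half-way at 0, fully open at -1). In form: [{"travel": [dx, dy, dz], "delta_rot": [wx, wy, wz], "fingers": fingers}, ...]. A call has 1 to 20 rows; each row shifts and turns the commanded pose from where the row before left it, along the tool's axes as they then stand; what a row does not reach is not made up. A row lasts 1/8 s, in which the tool goes at most 62.5 mm and 10.7 degrees, less where a joint would pass 70% of its speed; a pose out of reach is approached as far as the arm can. A call is refused whole if a number of a shift passes 62.5 or a number of a turn 10.7, either way. A call with a gripper value outside its range is refused whole. The fingers move at their own pace and stop on an object; "grip_force" is the grip in N (left out, the last holds). Time passes only in rows, so rows that do not move let the fingers close. It gives the time, the measured TCP pose, the force and the opening at its end, in the units of the state.
- manip.read_state(): the state, without advancing time (a new reading comes with each control period).
- camera(name): name is "side" or "top" or "wrist"; returns a dict with "color" (420x560x3 uint8, red, green, blue), "z_map" (420x560 float32, mm along the optical axis (not along the pixel's ray), 0 where there is no reading), "fov_y" (degrees; the focal length in pixels is half the picture's height over the tangent of half this angle, whatever the lens; pixels are square), "cx", "cy" (the principal point, pixels), "k1" (the pictures are not rectified: a ray, as slopes to the right and down, at radius r is drawn at 1 + k1 r^2 times it, then the intrinsics apply), "world_from_camera" (4x4, takes a point from camera to world coordinates); the wrist camera has in their place "tool_from_camera" (4x4, takes a point from camera to tool coordinates, whose origin is the TCP and whose axes are the flange's). Camera axes: x right, y up, looking along -z (the intrinsics and any distortion apply to the point x, -y, -z); pixel columns grow to the right and rows downward; lengths in mm; the calibration is good to about 2 mm. A picture is of the moment at which its call begins: read the wrist's pose just before it.
- manip.sign_off(): hands the job in, once; it reports no verdict.
Trained networks look in the newest picture that a camera, given by its name, has taken for a name from the list of things; names that differ only in an ending like _2 or _b are one class to them, and where a whole thing is asked for, a point or a joint stands for the part that bears it (a point fixed in the world has none). Each returns a list of dicts, best first, with "confidence" (0 to 1); they miss things now and then, are a little off and sometimes report something else, mostly with a low value. They report only what shows in the picture. A call takes as long as a camera call.
- search_frame(name, camera): "at" ([x, y, z] in mm, in the coordinates of the camera as it stood for that picture, good to about 4 mm: the middle of the surface that is visible of it).
- masks_of(name, camera): "region" (420x560 bool, what is visible of it).
- tip_of(name, camera): "at" ([x, y, z] in mm, in the coordinates of the camera as it stood for that picture, good to about 4 mm: a listed point, or the origin of a listed thing).
The state is a dict: "clock": time; "joints": joint angles; "qd": joint speeds; "effort": joint torques, N m; "eef_pos": TCP position; "eef_rot": TCP orientation; "wrist_force": force on the tool from outside, world axes, zero at the start; "moment": the same for the moment, N m; "finger_gap": finger opening in mm.
Only numpy, scipy, OpenCV 4.12 (cv2) and the standard library are available. Lean on these libraries where they do the work, as an engineer would, in place of code of your own. Each camera call takes 0.05 s, during which the arm holds its last target. There are 200 camera calls.

## Working session

There is one attempt and no reset: what is moved stays moved. The work goes in short steps, Python scripts to look and compute and a tool call to move; the robot and the scene stay as the last step left them, time stands still between calls to the robot, and variables do not carry over. Pictures are saved under pics/ and viewed, about 8 in all and at most 12, crops included, and the job is handed in when it is done.

Besides the shell and the picture viewer there is one more tool, called after "Call:" by a JSON object that holds its "method" and its "body". send_rows: Moves the arm, as the interface text tells. Its arguments: {"type":"object","properties":{"plan":{"type":"array"},"grip_force":{"type":"number"}},"required":["plan"]}

```bash
mkdir -p pics
cat > h.py <<'E'
import numpy as np,cv2
from cell import manip,camera,search_frame,masks_of,tip_of
from scipy.spatial.transform import Rotation as R
def T():
    s=manip.read_state();M=np.eye(4);M[:3,:3]=R.from_euler('xyz',s['eef_rot']).as_matrix();M[:3,3]=s['eef_pos'];return M
def look(n,save=None):
    t=T();c=camera(n);W=c['world_from_camera'] if 'world_from_camera' in c else t@c['tool_from_camera']
    if save: cv2.imwrite('pics/'+save,c['color'][:,:,::-1])
    return c,np.array(W)
def tip(name,cam,W,f=tip_of):
    return [(np.round((W@np.r_[d['at'],1])[:3],1).tolist(),round(d['confidence'],2)) for d in f(name,cam)[:2]]
E
python3 - <<'E'
from h import *
print(manip.read_state(),manip.tip_reach)
for n in ['top','side']:
    c,W=look(n,n+'0.png');print(n,W[:3,3])
    for k in ['platter_axis','index_post','spindle','sprocket_center','gauge_tip','spacer_center','turntable','bowl','plug_box','valve_tool','spanner','chain_wheel','grease_can']:
        print(k,tip(k,n,W))
E
```

```text
{'clock': 0.0, 'joints': array([ 1.17137581e+00,  3.00458625e-01,  1.52157101e+00, -2.86363492e-05,
        1.32068269e+00, -6.66102981e-02]), 'qd': array([ 0.00010275, -0.00118521,  0.00061267,  0.00076079, -0.00060917,
       -0.00016937]), 'effort': array([ 2.53852464e-03, -5.31813526e+01, -3.52729154e+01,  7.09502120e-02,
        2.46710074e-02, -9.68912400e-05]), 'eef_pos': array([179.60899096, 519.59988087, 223.8974164 ]), 'eef_rot': array([-3.14047362e+00, -4.68508685e-05,  2.80878952e+00]), 'wrist_force': array([0.5538107 , 0.48712209, 0.23762827]), 'moment': array([-0.05117076,  0.026352  ,  0.0240188 ]), 'finger_gap': 93.7047927261044} 19.0
top [ 319.48345484   -8.67262195 1463.55191897]
platter_axis [([599.0, 29.0, 52.0], 0.86), ([556.1, -53.7, 74.6], 0.33)]
index_post [([556.8, -54.4, 73.3], 0.82)]
spindle [([560.0, 122.5, 49.1], 0.59)]
sprocket_center [([598.1, 29.9, -1.1], 0.6), ([558.5, 115.2, 81.3], 0.54)]
gauge_tip [([556.3, 118.4, 120.9], 0.79), ([559.4, 122.9, 49.1], 0.54)]
spacer_center [([668.8, 97.8, 58.6], 0.48), ([559.1, 118.5, 54.3], 0.46)]
turntable [([600.9
[... 301 characters left out ...]
131.44460007 -695.54644005 1046.99492593]
platter_axis [([598.3, 28.5, 44.1], 0.7)]
index_post []
spindle [([562.8, 116.2, 48.4], 0.78), ([668.2, 463.2, -3.5], 0.67)]
sprocket_center [([558.2, 112.4, 80.4], 0.89), ([560.7, 116.3, 117.7], 0.22)]
gauge_tip [([559.2, 115.5, 118.3], 0.8), ([745.6, -87.2, 11.9], 0.32)]
spacer_center [([562.0, 111.8, 47.9], 0.69), ([669.4, 92.6, 59.5], 0.66)]
turntable [([597.5, 30.8, -2.3], 0.65)]
bowl [([373.6, 460.1, -0.6], 0.83)]
plug_box [([667.0, 460.7, -1.3], 0.86)]
valve_tool [([744.0, -85.8, 11.7], 0.5), ([376.9, 461.3, -1.1], 0.2)]
spanner [([407.9, -437.0, -0.6], 0.82)]
chain_wheel [([647.7, -443.0, -1.1], 0.56)]
grease_can [([515.6, 444.5, 2.3], 0.62)]
```

View pics/top0.png

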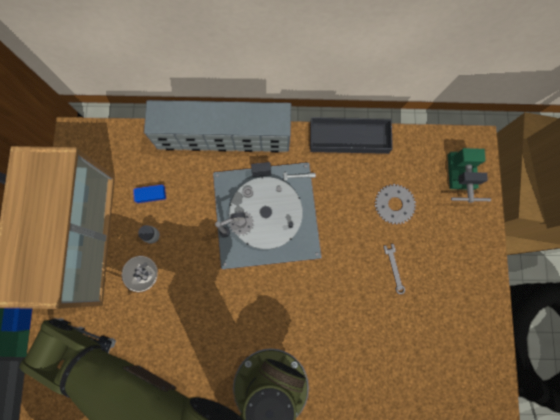

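View pics/side0.png

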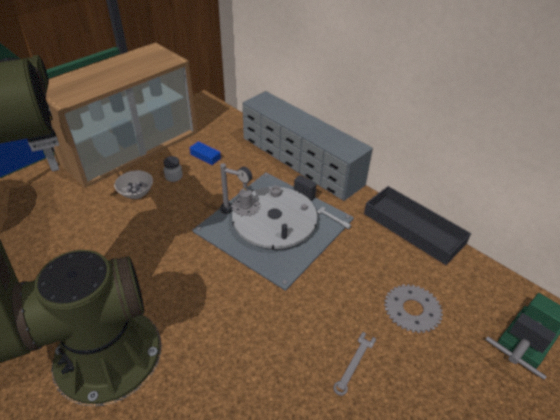

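The top view shows the platter's hub at (265,212), the post at (290,222), the gauge and sprocket at (238,220), and the base turned by about 6°. That agrees with the networks: axis (599,29), post (557,-54), and the sprocket should end near (505,17). The side view confirms the same layout, with the path over the fixture free. I'll move above the post now.

Call:
{"method": "send_rows", "body": {"plan": [{"travel": [-16, -47, -10], "delta_rot": [0, 0, 0], "fingers": -1}, {"travel": [-16, -47, -10], "delta_rot": [0, 0, 0], "fingers": -1}, {"travel": [-16, -47, -10], "delta_rot": [0, 0, 0], "fingers": -1}, {"travel": [-16, -47, -10], "delta_rot": [0, 0, 0], "fingers": -1}, {"travel": [0, 0, 0], "delta_rot": [0, 0, 9.8], "fingers": -0.3}, {"travel": [0, 0, 0], "delta_rot": [0, 0, 9.8], "fingers": -0.3}, {"travel": [0, 0, 0], "delta_rot": [0, 0, 9.8], "fingers": -0.3}, {"travel": [0, 0, 0], "delta_rot": [0, 0, 9.8], "fingers": -0.3}, {"travel": [0, 0, 0], "delta_rot": [0, 0, 9.8], "fingers": -0.3}, {"travel": [0, 0, 0], "delta_rot": [0, 0, 9.8], "fingers": -0.3}, {"travel": [0, 0, 0], "delta_rot": [0, 0, 9.8], "fingers": -0.3}, {"travel": [0, 0, 0], "delta_rot": [0, 0, 9.8], "fingers": -0.3}, {"travel": [0, 0, 0], "delta_rot": [0, 0, 9.8], "fingers": -0.3}, {"travel": [0, 0, 0], "delta_rot": [0, 0, 9.8], "fingers": -0.3}]}}

```text
clock: 3.15
eef_pos: [178.7, 321.2, 264.5]
eef_rot: [-3.142, -0.0, 1.093]
wrist_force: [-0.6, 0.9, -0.6]
finger_gap: 61.3
```

Call:
{"method": "send_rows", "body": {"plan": [{"travel": [-16.2, 50.6, 0], "delta_rot": [0, 0, 0], "fingers": -0.3}, {"travel": [-16.2, 50.6, 0], "delta_rot": [0, 0, 0], "fingers": -0.3}, {"travel": [-16.2, 50.6, 0], "delta_rot": [0, 0, 0], "fingers": -0.3}, {"travel": [-16.2, 50.6, 0], "delta_rot": [0, 0, 0], "fingers": -0.3}, {"travel": [-16.2, 50.6, 0], "delta_rot": [0, 0, 0], "fingers": -0.3}, {"travel": [-16.2, 50.6, 0], "delta_rot": [0, 0, 0], "fingers": -0.3}, {"travel": [-16.2, 50.6, 0], "delta_rot": [0, 0, 0], "fingers": -0.3}, {"travel": [-16.2, 50.6, 0], "delta_rot": [0, 0, 0], "fingers": -0.3}, {"travel": [-16.2, 50.6, 0], "delta_rot": [0, 0, 0], "fingers": -0.3}, {"travel": [-16.2, 50.6, 0], "delta_rot": [0, 0, 0], "fingers": -0.3}, {"travel": [0, 0, 0], "delta_rot": [0, 0, 0], "fingers": -0.3}, {"travel": [0, 0, 0], "delta_rot": [0, 0, 0], "fingers": -0.3}]}}

```text
clock: 4.65
eef_pos: [555.2, -52.9, 264.3]
eef_rot: [-3.141, 0.0, 1.098]
wrist_force: [-0.5, 0.3, -0.3]
finger_gap: 61.2
```

Run:
```python
from h import *
s=manip.read_state();print(s['clock'],s['eef_pos'],s['eef_rot'],s['finger_gap'])
c,W=look('wrist','w1.png')
for k in ['platter_axis','index_post','spindle','spacer_center','sprocket_center']: print(k,tip(k,'wrist',W))
for d in masks_of('index_post','wrist')[:1]: 
    v,u=np.nonzero(d['region']);print(d['confidence'],u.min(),u.max(),v.min(),v.max())
```

```text
4.65 [555.22774985 -52.92801658 264.25745883] [-3.14101926e+00  4.22484540e-05  1.09832100e+00] 61.24930475709848
platter_axis [([595.7, 34.6, 49.9], 0.92)]
index_post [([552.8, -58.8, 72.9], 0.66)]
spindle []
spacer_center []
sprocket_center [([554.1, 115.3, 51.1], 0.7), ([562.6, 119.3, 79.6], 0.69)]
0.62 153 409 0 220
```

View pics/w1.png

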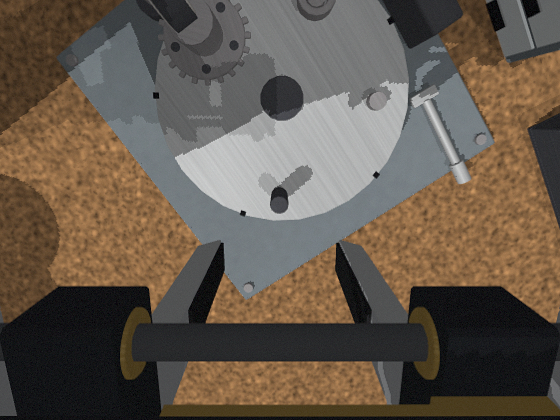

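The wrist view shows the axis at (282,98), the post's top at (279,204) and a bare spindle at (377,100). The post lies midway between the fingers. I'll intersect those rays with the known heights.

```bash
cat >> h.py <<'E'
def ray(c,W,u,v,z):
    f=c['color'].shape[0]/2/np.tan(np.radians(c['fov_y'])/2)
    d=np.array([(u-c['cx'])/f,(v-c['cy'])/f]);p=d.copy()
    for _ in range(20): p=d/(1+c['k1']*(p@p))
    r=W[:3,:3]@np.array([p[0],-p[1],-1.]);o=W[:3,3];return o+r*(z-o[2])/r[2]
E
python3 - <<'E'
from h import *
c,W=look('wrist')
for n,u,v,z in [('axis',282,98,50),('axis+',282,98,53),('post top',279,204,100),('spindle2 top',377,100,64)]:
    p=ray(c,W,u,v,z);print(n,p.round(1), 'depth z', c['z_map'][v,u], ray(c,W,u,v,z))
g=c['color'][60:135,240:325].mean(2);print(W[:3,3])
for n,(x0,y0,x1,y1) in {'axis':(240,60,325,135)}.items():
    m=(c['color'][y0:y1,x0:x1].mean(2)<70).astype(np.uint8);print(cv2.moments(m,True)['m10']/m.sum()+x0,cv2.moments(m,True)['m01']/m.sum()+y0,m.sum())
E
```

```text
axis [599.8  30.3  50. ] depth z 351.6977 [599.77399919  30.2609724   50.        ]
axis+ [599.7  30.1  53. ] depth z 351.6977 [599.67348792  30.10809586  53.        ]
post top [552.  -57.1 100. ] depth z 334.34995 [551.96228992 -57.14105869 100.        ]
spindle2 top [682.  -14.6  64. ] depth z 345.13632 [682.00705536 -14.551081    64.        ]
[587.22773285  11.1782371  424.47345435]
280.375189107413 95.6142208774584 1322
```

Call:
{"method": "send_rows", "body": {"plan": [{"travel": [-6, -1, 29], "delta_rot": [0, 0, 1.4], "fingers": -0.3}, {"travel": [0, 0, 35], "delta_rot": [0, 0, 0], "fingers": -0.3}, {"travel": [0, 0, 35], "delta_rot": [0, 0, 0], "fingers": -0.3}, {"travel": [0, 0, 35], "delta_rot": [0, 0, 0], "fingers": -0.3}, {"travel": [0, 0, 25], "delta_rot": [0, 0, 0], "fingers": -0.3}, {"travel": [0, 0, 15], "delta_rot": [0, 0, 0], "fingers": -0.3}, {"travel": [0, 0, 0], "delta_rot": [0, 0, 0], "fingers": 0.36}, {"travel": [0, 0, 0], "delta_rot": [0, 0, 0], "fingers": 0.36}, {"travel": [0, 0, 0], "delta_rot": [0, 0, 0], "fingers": 0.36}, {"travel": [0, 0, 0], "delta_rot": [0, 0, 0], "fingers": 0.36}, {"travel": [0, 0, 0], "delta_rot": [0, 0, 0], "fingers": 0.36}], "grip_force": 10}}

```text
clock: 6.42
eef_pos: [552.1, -58.2, 90.7]
eef_rot: [3.141, -0.0, 1.074]
wrist_force: [-0.6, -0.3, 0.2]
finger_gap: 30.3
```

Run:
```python
from h import *
c,W=look('wrist','w2.png');print(manip.read_state()['eef_rot'])
```

```text
[ 3.14138742e+00 -7.60696875e-05  1.07388817e+00]
```

View pics/w2.png

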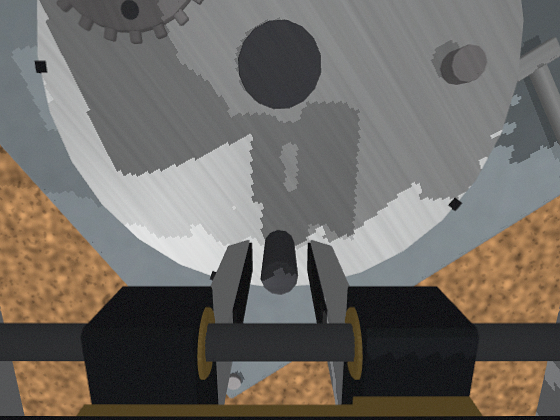

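The post, with its top at about (279,275), stands centred between the fingers and nothing is touching. I'll drive it round the arc.

Call:
{"method": "send_rows", "body": {"plan": [{"travel": [0.2, 6.3, 0], "delta_rot": [0, 0, -3.6], "fingers": 0.36}, {"travel": [0.2, 6.3, 0], "delta_rot": [0, 0, -3.6], "fingers": 0.36}, {"travel": [0.2, 6.3, 0], "delta_rot": [0, 0, -3.6], "fingers": 0.36}, {"travel": [0.2, 6.3, 0], "delta_rot": [0, 0, -3.6], "fingers": 0.36}, {"travel": [0.2, 6.3, 0], "delta_rot": [0, 0, -3.6], "fingers": 0.36}]}}

```text
clock: 7.1
eef_pos: [581.5, -68.6, 90.4]
eef_rot: [-3.141, -0.0, 1.39]
wrist_force: [-2.7, 1.4, 2.3]
finger_gap: 29.7
```

Call:
{"method": "send_rows", "body": {"plan": [{"travel": [0.2, 6.3, 0], "delta_rot": [0, 0, -3.6], "fingers": 0.36}, {"travel": [0.2, 6.3, 0], "delta_rot": [0, 0, -3.6], "fingers": 0.36}, {"travel": [0.2, 6.3, 0], "delta_rot": [0, 0, -3.6], "fingers": 0.36}, {"travel": [0.2, 6.3, 0], "delta_rot": [0, 0, -3.6], "fingers": 0.36}, {"travel": [0.2, 6.3, 0], "delta_rot": [0, 0, -3.6], "fingers": 0.36}, {"travel": [0.2, 6.3, 0], "delta_rot": [0, 0, -3.6], "fingers": 0.36}, {"travel": [0.2, 6.3, 0], "delta_rot": [0, 0, -3.6], "fingers": 0.36}, {"travel": [0.2, 6.3, 0], "delta_rot": [0, 0, -3.6], "fingers": 0.36}, {"travel": [0.2, 6.3, 0], "delta_rot": [0, 0, -3.6], "fingers": 0.36}, {"travel": [0.2, 6.3, 0], "delta_rot": [0, 0, -3.6], "fingers": 0.36}, {"travel": [0.2, 6.3, 0], "delta_rot": [0, 0, -3.6], "fingers": 0.36}, {"travel": [0.2, 6.3, 0], "delta_rot": [0, 0, -3.6], "fingers": 0.36}, {"travel": [0.2, 6.3, 0], "delta_rot": [0, 0, -3.6], "fingers": 0.36}, {"travel": [0.2, 6.3, 0], "delta_rot": [0, 0, -3.6], "fingers": 0.36}, {"travel": [0.2, 6.3, 0], "delta_rot": [0, 0, -3.6], "fingers": 0.36}, {"travel": [0, 0, 0], "delta_rot": [0, 0, 0], "fingers": 0.36}, {"travel": [0, 0, 0], "delta_rot": [0, 0, 0], "fingers": 0.36}, {"travel": [0, 0, 0], "delta_rot": [0, 0, 0], "fingers": 0.36}]}}

```text
clock: 9.35
eef_pos: [668.8, -42.9, 90.5]
eef_rot: [-3.142, -0.0, 2.33]
wrist_force: [-0.2, 0.4, 0.5]
finger_gap: 30.2
```

Run:
```python
from h import *
c,W=look('wrist','w3.png')
for cam in ['top','side']:
    c,W=look(cam)
    for k in ['platter_axis','index_post','spindle','sprocket_center','spacer_center']: print(cam,k,tip(k,cam,W))
```

```text
top platter_axis [([601.3, 27.1, 52.4], 0.97)]
top index_post []
top spindle []
top sprocket_center []
top spacer_center [([560.2, 112.1, 57.3], 0.6), ([603.7, 29.8, 49.0], 0.33)]
side platter_axis [([600.9, 27.9, 45.8], 0.75)]
side index_post [([670.5, -44.2, 74.2], 0.92), ([746.9, -87.5, 13.5], 0.24)]
side spindle [([505.5, 15.3, 47.9], 0.86)]
side sprocket_center [([505.9, 15.2, 78.9], 0.82), ([516.1, 448.2, 0.0], 0.39)]
side spacer_center [([559.0, 113.1, 59.7], 0.56), ([559.8, 115.9, 121.8], 0.16)]
```

View pics/w3.png

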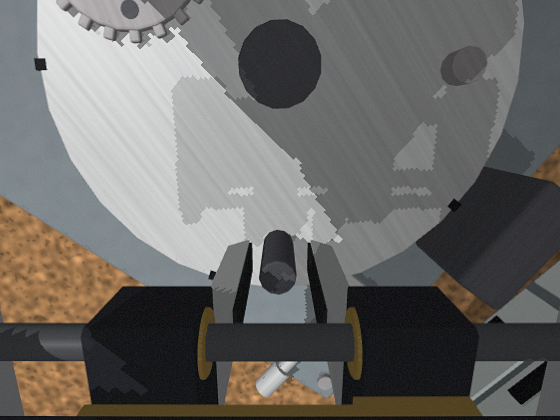

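The post is again midway between the fingers at (278,270) and the force is about zero, so the platter rests in its detent. The spindle is at about (505.5,16). I'll retreat upward and go over to the sprocket.

Call:
{"method": "send_rows", "body": {"plan": [{"travel": [0, 0, -25], "delta_rot": [0, 0, 0], "fingers": 0.36}, {"travel": [0, 0, -40], "delta_rot": [0, 0, 0], "fingers": 0.36}, {"travel": [0, 0, -40], "delta_rot": [0, 0, 0], "fingers": 0.36}, {"travel": [0, 0, -40], "delta_rot": [0, 0, 0], "fingers": 0.36}, {"travel": [0, 0, -30], "delta_rot": [0, 0, 0], "fingers": 0}, {"travel": [0, 0, 0], "delta_rot": [0, 0, 8.9], "fingers": -1}, {"travel": [0, 0, 0], "delta_rot": [0, 0, 8.9], "fingers": -1}, {"travel": [0, 0, 0], "delta_rot": [0, 0, 8.9], "fingers": -1}, {"travel": [0, 0, 0], "delta_rot": [0, 0, 8.9], "fingers": -1}, {"travel": [0, 0, 0], "delta_rot": [0, 0, 8.9], "fingers": -1}, {"travel": [0, 0, 0], "delta_rot": [0, 0, 8.9], "fingers": -1}, {"travel": [6.1, -34.3, 0], "delta_rot": [0, 0, 0], "fingers": -1}, {"travel": [6.1, -34.3, 0], "delta_rot": [0, 0, 0], "fingers": -1}, {"travel": [6.1, -34.3, 0], "delta_rot": [0, 0, 0], "fingers": -1}, {"travel": [6.1, -34.3, 0], "delta_rot": [0, 0, 0], "fingers": -1}, {"travel": [6.1, -34.3, 0], "delta_rot": [0, 0, 0], "fingers": -1}, {"travel": [0, 0, 0], "delta_rot": [0, 0, 0], "fingers": -1}, {"travel": [0, 0, 0], "delta_rot": [0, 0, 0], "fingers": -1}]}}

```text
clock: 12.25
eef_pos: [505.7, 16.6, 265.7]
eef_rot: [3.141, -0.0, 1.399]
wrist_force: [0.0, 0.4, -0.2]
finger_gap: 93.9
```

Run:
```python
from h import *
print(manip.read_state()['eef_rot'])
c,W=look('wrist','w4.png')
for k in ['platter_axis','index_post','spindle','sprocket_center','spacer_center']: print(k,tip(k,'wrist',W))
c,W=look('side')
for k in ['platter_axis','index_post','sprocket_center']: print(k,tip(k,'side',W))
```

```text
[ 3.14089008e+00 -3.95963656e-05  1.39853344e+00]
platter_axis [([599.1, 31.7, 47.8], 0.97)]
index_post [([667.6, -44.5, 73.6], 0.91)]
spindle []
sprocket_center [([506.1, 19.8, 81.2], 0.93)]
spacer_center [([557.6, 115.9, 62.2], 0.68)]
platter_axis [([599.2, 28.6, 44.9], 0.68), ([509.6, 17.3, 49.6], 0.43)]
index_post [([671.0, -45.0, 74.7], 0.87)]
sprocket_center [([501.3, 12.5, 78.0], 0.59), ([560.5, 115.7, 118.9], 0.33)]
```

View pics/w4.png

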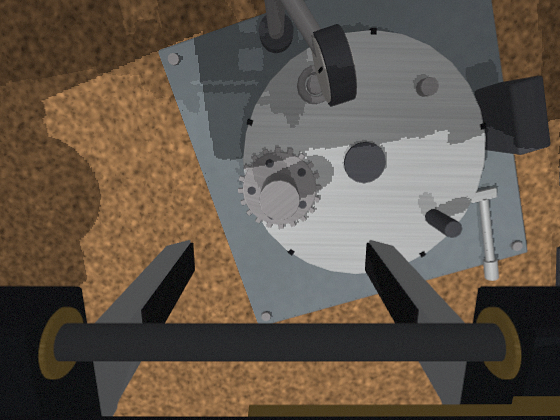

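The hub's top at about (279,200) is centred between the open fingers. The spacer at (315,85) is under the gauge and still on its spindle. I'll check the hub position once more by ray while going down.

Call:
{"method": "send_rows", "body": {"plan": [{"travel": [0, 0, 35], "delta_rot": [0, 0, 0], "fingers": -1}, {"travel": [0, 0, 40], "delta_rot": [0, 0, 0], "fingers": -1}, {"travel": [0, 0, 25], "delta_rot": [0, 0, 0], "fingers": -1}, {"travel": [0, 0, 15], "delta_rot": [0, 0, 0], "fingers": -1}, {"travel": [0, 0, 0], "delta_rot": [0, 0, 0], "fingers": -1}, {"travel": [0, 0, 0], "delta_rot": [0, 0, 0], "fingers": -1}]}}

```text
clock: 13.5
eef_pos: [505.7, 16.7, 151.5]
eef_rot: [3.14, -0.0, 1.399]
wrist_force: [0.1, -0.9, -0.4]
finger_gap: 93.9
```

Run:
```python
from h import *
s=manip.read_state()
c,W=look('wrist','w5.png');print(s['eef_pos'],tip('sprocket_center','wrist',W))
for u,v in [(280,230),(280,200)]: print(ray(c,W,u,v,110).round(1))
```

```text
[505.71365882  16.74434611 151.50584327] [([507.1, 19.3, 77.1], 0.6)]
[506.7  24.7 110. ]
[509.8  42.9 110. ]
```

View pics/w5.png

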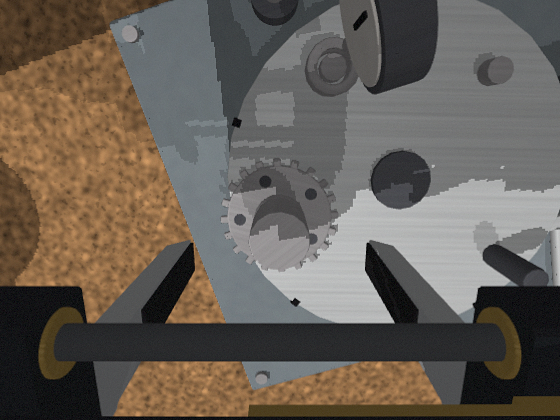

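The hub's top circle at about (280,241) maps to about (505.6,18), on target within 2 mm. I'll descend 60 mm and grip.

Call:
{"method": "send_rows", "body": {"plan": [{"travel": [0, 0, 20], "delta_rot": [0, 0, 0], "fingers": -1}, {"travel": [0, 0, 20], "delta_rot": [0, 0, 0], "fingers": -1}, {"travel": [0, 0, 12], "delta_rot": [0, 0, 0], "fingers": -1}, {"travel": [0, 0, 8], "delta_rot": [0, 0, 0], "fingers": -1}, {"travel": [0, 0, 0], "delta_rot": [0, 0, 0], "fingers": 0}, {"travel": [0, 0, 0], "delta_rot": [0, 0, 0], "fingers": 0}, {"travel": [0, 0, 0], "delta_rot": [0, 0, 0], "fingers": 0.5}, {"travel": [0, 0, 0], "delta_rot": [0, 0, 0], "fingers": 0.5}, {"travel": [0, 0, 0], "delta_rot": [0, 0, 0], "fingers": 0.8}, {"travel": [0, 0, 0], "delta_rot": [0, 0, 0], "fingers": 1}, {"travel": [0, 0, 0], "delta_rot": [0, 0, 0], "fingers": 1}, {"travel": [0, 0, 0], "delta_rot": [0, 0, 0], "fingers": 1}], "grip_force": 35}}

```text
clock: 15.1
eef_pos: [505.2, 16.8, 90.5]
eef_rot: [3.141, 0.0, 1.399]
wrist_force: [0.3, 0.1, 1.5]
finger_gap: 37.5
```

Call:
{"method": "send_rows", "body": {"plan": [{"travel": [0, 0, -3], "delta_rot": [0, 0, 0], "fingers": 1}, {"travel": [0, 0, -5], "delta_rot": [0, 0, 0], "fingers": 1}, {"travel": [0, 0, -8], "delta_rot": [0, 0, 0], "fingers": 1}, {"travel": [0, 0, -10], "delta_rot": [0, 0, 0], "fingers": 1}, {"travel": [0, 0, -12], "delta_rot": [0, 0, 0], "fingers": 1}, {"travel": [0, 0, -12], "delta_rot": [0, 0, 0], "fingers": 1}, {"travel": [0, 0, -12], "delta_rot": [0, 0, 0], "fingers": 1}, {"travel": [0, 0, -12], "delta_rot": [0, 0, 0], "fingers": 1}, {"travel": [0, 0, -12], "delta_rot": [0, 0, 0], "fingers": 1}, {"travel": [0, 0, -12], "delta_rot": [0, 0, 0], "fingers": 1}, {"travel": [0, 0, -10], "delta_rot": [0, 0, 0], "fingers": 1}, {"travel": [0, 0, -8], "delta_rot": [0, 0, 0], "fingers": 1}, {"travel": [0, 0, -4], "delta_rot": [0, 0, 0], "fingers": 1}, {"travel": [0, 0, 0], "delta_rot": [0, 0, 0], "fingers": 1}, {"travel": [0, 0, 0], "delta_rot": [0, 0, 0], "fingers": 1}, {"travel": [0, 0, 0], "delta_rot": [0, 0, 0], "fingers": 1}, {"travel": [0, 0, 0], "delta_rot": [0, 0, 0], "fingers": 1}]}}

```text
clock: 17.23
eef_pos: [505.1, 16.8, 210.3]
eef_rot: [-3.141, 0.0, 1.399]
wrist_force: [-0.1, 0.2, -3.8]
finger_gap: 37.7
```

Run:
```python
from h import *
s=manip.read_state();print(s['finger_gap'],s['wrist_force'],np.abs(s['qd']).max())
for cam in ['side','wrist']:
    c,W=look(cam,cam+'6.png')
    for k in ['platter_axis','index_post','spindle','sprocket_center','spacer_center']: print(cam,k,tip(k,cam,W))
a=cv2.imread('pics/side6.png')[100:280,180:380];b=cv2.imread('pics/wrist6.png')
cv2.imwrite('pics/both6.png',np.hstack([cv2.resize(a,(400,360)),cv2.resize(b,(400,300))[np.r_[0:300,[299]*60]]]))
```

```text
37.732490890995095 [-0.10577172  0.23986416 -3.76608819] 0.0024893505992654883
side platter_axis [([600.5, 29.6, 45.4], 0.63), ([559.6, 113.1, 119.3], 0.59)]
side index_post [([669.1, -43.8, 71.5], 0.7), ([558.8, 118.0, 117.3], 0.52)]
side spindle [([506.6, 16.4, 47.9], 0.66), ([504.3, 13.9, 196.5], 0.38)]
side sprocket_center [([515.8, 447.9, -0.6], 0.69), ([506.1, 13.5, 199.4], 0.68)]
side spacer_center []
wrist platter_axis [([598.1, 33.5, 51.7], 0.66)]
wrist index_post [([668.0, -41.7, 73.8], 0.56)]
wrist spindle []
wrist sprocket_center [([508.7, 18.7, 197.1], 0.96)]
wrist spacer_center [([559.1, 116.8, 61.4], 0.92)]
```

View pics/both6.png

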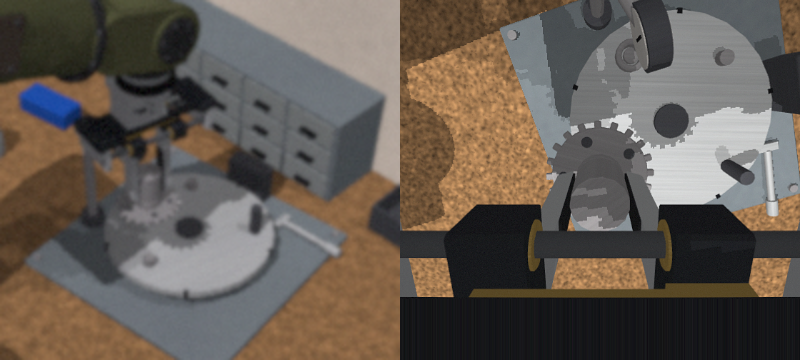

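The left crop shows the sprocket held level above the platter at (150,185). The right crop shows it between the fingers at (600,170), the spacer on its spindle at (628,55) and the post at (738,170). The weight reads 3.8 N, the arm is still, and the networks put the sprocket's centre about 148 mm above the platter, so I'm handing in.

```bash
python3 -c "
from cell import manip
print(manip.sign_off())"
```

```text
the job is handed in; nothing more can be done
None
```

I turned the turntable one click anticlockwise by its post, then lifted the sprocket by its hub and handed the job in while holding it. It took about 17 s of the 53 s allowed. No verdict is reported.

Last checks before handing in:
- **Sprocket:** its underside is about 118 mm above the platter and within about 4 mm of its spindle sideways. It looked level in the pictures; I did not measure the tilt.
- **Grip:** the fingers stand 37.7 mm apart on the 38 mm hub, the wrist carries 3.8 N, and the arm is still.
- **Platter:** the post measures close to 72° on from where it started, so the platter is in its detent.
- **Spacer:** it is on its spindle, now under the gauge.
- **Other things on the shelf:** I kept clear of them and felt no contact forces, but did not measure their positions again at the end.

Two network readings disagreed with the rest, and I took both as errors. In the last side picture the top sprocket detection was really the grease can, and the side camera did not find the spacer, which the wrist camera saw clearly.

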